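# Find the loose anchor bolt and hold its cap open

## Robot

A 6-joint arm with a two-finger parallel gripper is mounted at the origin on a cart in front of the work surface, level with it; the furniture and walls round the work are solid. World frame = base frame: x ahead of the robot, y to its left, z up, the work surface at z = 0. Lengths are in m, angles in rad, forces in N, time in s.
With the tool pointing down it reaches from about 0.275 to 0.75 m from the base axis. Payload 10.2 kg.
Tool frame: the origin (TCP) lies midway between the tips of the shut fingers; the grasp point (between the pads) lies 19 mm behind it; x points along the fingers, z is the direction in which the jaws open and shut, and the axes are right-handed (so a half turn about x gives the same grasp; the last joint's range is limited). The gripper opens to 88 mm and grips with 3 to 60 N. Pads are 18 mm wide; open, the fingers measure 123 mm over their backs; the gripper's body (75 mm by 187 mm) begins 45 mm behind the grasp point.
Start: joints at [1.053, 0.313, 1.498, -0, 1.331, -0.223], TCP at [0.153, 0.502, 0.239] pointing down, gripper open.
Joint ranges: [-2.94, 2.94], [-0.97, 2.17], [0.19, 2.56], [-1.23, 4.37], [0.02, 3.11], [-2.88, 2.88]. Speed limits (rad/s): [2.39, 2.39, 3.01, 3.14, 3.14, 3.14].

## Interface

Orientations are given as a unit quaternion [x, y, z, w].
In Python, from cell import sensors, imaging, finish_job gives the robot as it stands. The module is installed in compiled form; this text tells all that it offers.
- The arm moves only by the tool step_arm, never from a script. Its argument "commands" is a list of rows, each a list of 3 entries, a list of its own where there are three numbers: the finger opening in cm, from 0 to 8.81, then the shift along the tool's x, y, z in cm, then the turn about the tool's x in degrees. In form: [[fingers, [tx, ty, tz], yaw], ...]. A call has 1 to 5 rows; each row shifts and turns the commanded pose from where the row before left it, along the tool's axes as they then stand; what a row does not reach is not made up. A row lasts 1/8 s, in which the tool goes at most 62.5 mm and 10.7 degrees, less where a joint would pass 70% of its speed; a pose out of reach is approached as far as the arm can. A call is refused whole if a number of a shift passes 6.25 or a number of a turn 10.7, either way. A call with a gripper value outside its range is refused whole. The fingers move at their own pace and stop on an object; "squeeze" is the grip in N (left out, the last holds). Time passes only in rows, so rows that do not move let the fingers close. It gives the time, the measured TCP pose, the force and the opening at its end, in the units of the state.
- sensors.sense(): the state, without advancing time (a new reading comes with each control period).
- imaging.capture(name): name is "scene" or "top"; returns the picture (400x640x3 uint8, blue, green, red); there is no depth.
- imaging.camera_info(name): a dict with "fx", "fy", "cx", "cy" (pixels), "rvec" (rotation vector, rad) and "tvec" (3), from world to camera coordinates, as OpenCV has them. Camera axes: x right, y down, z forward; pixel columns grow to the right and rows downward; lengths in m; the calibration is good to about 2 mm. A picture is of the moment at which its call begins. camera_info takes no time and is no camera call.
- finish_job(): hands the job in, once; it reports no verdict.
The state is a dict: "clock": time; "joint_pos": joint angles; "dq": joint speeds; "joint_torque": joint torques, N m; "eef_pos": TCP position; "tcp_rot": TCP orientation; "wrist_force": force on the tool from outside, world axes, zero at the start; "moment": the same for the moment, N m; "grip_width": finger opening in m.
Only numpy, scipy, OpenCV 4.12 (cv2) and the standard library are available. Lean on these libraries where they do the work, as an engineer would, in place of code of your own. Each camera call takes 0.05 s, during which the arm holds its last target.

## Task

One of the three bolts in the bench anchors has worked loose. Tap the bolt heads down firmly one after another until you find the one that sinks, then lift that bolt's hinged cap by its tongue, well past half open, and finish still holding it up with the gripper so that I can get the spanner on. Leave the other two caps shut, and do not disturb the spanner, the plaster cast or the jar.

Things in the scene. Friction and masses are not known exactly. Their poses are not given: they have to be found in the camera images.
- anchor_a: Grey metal bench anchor, one of three alike that stand roughly side by side in any order, screwed to the worktop: block 70 mm (its x) by 60 mm (its y, 72 mm over the foot flange) by 34 mm high, hinge lugs to 42 mm. Origin: centre of its underside, on the bolt's axis. The cap's hinge lies at its +x side, the cap's tongue sticks out at its -x side, roughly towards the robot.
- bolt_a_top (a point): Centre of the top of this anchor's steel hex bolt head, 55 mm above the worktop at the start; head about 20 mm across and 11 mm high, standing up through the 26 mm hole of the cap, 15 mm above the cap's top face. It moves with the bolt.
- bolt_a (a joint): How far this bolt has been pushed down from its start height, m. A tight bolt stays within about 2 mm however it is pressed; the loose one (any of the three) gives way to about 2 N, sinks 7 to 8 mm until it bottoms, and stays down when let go.
- cap_a_grip (a point): Middle of the lifting tongue of this anchor's hinged splash cap: a steel bar 12 mm wide (along the anchor's y) and 12 mm high, standing out 36 mm beyond the cap plate along the anchor's -x; this point is 20 mm beyond the plate's edge and 16 mm short of the tongue's end, 88 mm from the hinge axis, 37.5 mm above the worktop when shut, with nothing under it. The cap plate is 64 by 58 by 5 mm.
- cap_a_hinge (a point): Point on the cap's hinge axis (along the anchor's y), level with the tongue when shut, 34 mm from the bolt's axis and 37.5 mm above the worktop.
- cap_a (a joint): Angle of this cap, rad: 0 shut, growing as the tongue swings up and over towards the hinge, stop at 1.3. The cap weighs 0.2 kg and falls shut when let go.
- anchor_b: Grey metal bench anchor, one of three alike that stand roughly side by side in any order, screwed to the worktop: block 70 mm (its x) by 60 mm (its y, 72 mm over the foot flange) by 34 mm high, hinge lugs to 42 mm. Origin: centre of its underside, on the bolt's axis. The cap's hinge lies at its +x side, the cap's tongue sticks out at its -x side, roughly towards the robot.
- bolt_b_top (a point): Centre of the top of this anchor's steel hex bolt head, 55 mm above the worktop at the start; head about 20 mm across and 11 mm high, standing up through the 26 mm hole of the cap, 15 mm above the cap's top face. It moves with the bolt.
- bolt_b (a joint): How far this bolt has been pushed down from its start height, m. A tight bolt stays within about 2 mm however it is pressed; the loose one (any of the three) gives way to about 2 N, sinks 7 to 8 mm until it bottoms, and stays down when let go.
- cap_b_grip (a point): Middle of the lifting tongue of this anchor's hinged splash cap: a steel bar 12 mm wide (along the anchor's y) and 12 mm high, standing out 36 mm beyond the cap plate along the anchor's -x; this point is 20 mm beyond the plate's edge and 16 mm short of the tongue's end, 88 mm from the hinge axis, 37.5 mm above the worktop when shut, with nothing under it. The cap plate is 64 by 58 by 5 mm.
- cap_b_hinge (a point): Point on the cap's hinge axis (along the anchor's y), level with the tongue when shut, 34 mm from the bolt's axis and 37.5 mm above the worktop.
- cap_b (a joint): Angle of this cap, rad: 0 shut, growing as the tongue swings up and over towards the hinge, stop at 1.3. The cap weighs 0.2 kg and falls shut when let go.
- anchor_c: Grey metal bench anchor, one of three alike that stand roughly side by side in any order, screwed to the worktop: block 70 mm (its x) by 60 mm (its y, 72 mm over the foot flange) by 34 mm high, hinge lugs to 42 mm. Origin: centre of its underside, on the bolt's axis. The cap's hinge lies at its +x side, the cap's tongue sticks out at its -x side, roughly towards the robot.
- bolt_c_top (a point): Centre of the top of this anchor's steel hex bolt head, 55 mm above the worktop at the start; head about 20 mm across and 11 mm high, standing up through the 26 mm hole of the cap, 15 mm above the cap's top face. It moves with the bolt.
- bolt_c (a joint): How far this bolt has been pushed down from its start height, m. A tight bolt stays within about 2 mm however it is pressed; the loose one (any of the three) gives way to about 2 N, sinks 7 to 8 mm until it bottoms, and stays down when let go.
- cap_c_grip (a point): Middle of the lifting tongue of this anchor's hinged splash cap: a steel bar 12 mm wide (along the anchor's y) and 12 mm high, standing out 36 mm beyond the cap plate along the anchor's -x; this point is 20 mm beyond the plate's edge and 16 mm short of the tongue's end, 88 mm from the hinge axis, 37.5 mm above the worktop when shut, with nothing under it. The cap plate is 64 by 58 by 5 mm.
- cap_c_hinge (a point): Point on the cap's hinge axis (along the anchor's y), level with the tongue when shut, 34 mm from the bolt's axis and 37.5 mm above the worktop.
- cap_c (a joint): Angle of this cap, rad: 0 shut, growing as the tongue swings up and over towards the hinge, stop at 1.3. The cap weighs 0.2 kg and falls shut when let go.
- wrench: Flat steel spanner, 148 x 28 x 6 mm, lying loose on the worktop; leave it.
- cast: Yellow plaster dental cast, 59 x 72 x 27 mm, loose on the worktop; leave it.
- jar: Closed jar with a lid, 44 mm across and 50 mm high, loose on the worktop; leave it.

How it is judged:
On the way:
1. the loose bolt has been tapped and has sunk more than 5 mm, with all caps still shut (value of joint any of bolt_a, bolt_b, bolt_c above 0.005 m and value of joint each of cap_a, cap_b, cap_c below 0.2 rad), for 0.1 s.
At the end, for the whole second after the job is handed in: The cap of the bolt that has sunk (more than 5 mm) stands more than 0.55 rad open (stop at 1.3), at rest (under 0.15 rad/s) and in the grip or on the fingers (contact over 0.3 N); the other two caps are shut (under 0.1 rad) (((value of joint bolt_a above 0.005 m and value of joint cap_a above 0.55 rad and contact force between the fingers and cap_a above 0.3 N and velocity of joint cap_a between -0.15 and 0.15 rad/s and value of joint each of cap_b, cap_c below 0.1 rad) or (value of joint bolt_b above 0.005 m and value of joint cap_b above 0.55 rad and contact force between the fingers and cap_b above 0.3 N and velocity of joint cap_b between -0.15 and 0.15 rad/s and value of joint each of cap_a, cap_c below 0.1 rad) or (value of joint bolt_c above 0.005 m and value of joint cap_c above 0.55 rad and contact force between the fingers and cap_c above 0.3 N and velocity of joint cap_c between -0.15 and 0.15 rad/s and value of joint each of cap_a, cap_b below 0.1 rad))); the arm keeps its last pose, push and grip.
It fails at once if the cap of a bolt that has not been found loose is lifted ((value of joint cap_a above 0.3 rad and value of joint bolt_a below 0.004 m) or (value of joint cap_b above 0.3 rad and value of joint bolt_b below 0.004 m) or (value of joint cap_c above 0.3 rad and value of joint bolt_c below 0.004 m)).
It fails at once if the spanner, the cast or the jar is moved more than 30 mm (distance of any of wrench, cast, jar from where it was at the start of the episode above 0.03 m).
It also fails if it takes over 51 s, if anything falls off the work surface, if the arm or the gripper's body presses on something with over 40 N, if the wrist force passes 120 N, or if a joint passes its speed limit or range.

## Working session

There is one attempt and no reset: what is moved stays moved. The work goes in short steps, Python scripts to look and compute and a tool call to move; the robot and the scene stay as the last step left them, time stands still between calls to the robot, and variables do not carry over. Pictures are saved under pics/ and viewed, and the job is handed in when it is done.

Besides the shell and the picture viewer there is one more tool, called as name(argument=value, ...), one argument or row to a line, values as JSON. step_arm: Moves the arm, as the interface text tells. Its arguments: {"type":"object","properties":{"commands":{"type":"array"},"squeeze":{"type":"number"}},"required":["commands"]}

```bash
mkdir -p pics; python3 - <<'E'
from cell import sensors, imaging
import cv2
for n in ("scene","top"):
    im=imaging.capture(n); cv2.imwrite(f"pics/{n}0.png",im); print(imaging.camera_info(n))
print(sensors.sense())
E
```

```text
{'fx': 451.6975919784679, 'fy': 451.6975919784679, 'cx': 317.0981686771578, 'cy': 196.0392967588006, 'rvec': array([ 2.01900437, -0.92631033,  0.46642574]), 'tvec': array([-0.35996191,  0.29431686,  1.07386522])}
{'fx': 379.5437805615433, 'fy': 379.5437805615433, 'cx': 314.1757142369246, 'cy': 204.95271502078754, 'rvec': array([ 2.21856183, -2.16369277,  0.05441775]), 'tvec': array([-0.0434691 ,  0.52045033,  0.94882063])}
{'clock': 0.1, 'joint_pos': array([ 1.05263132e+00,  3.13366839e-01,  1.49832184e+00,  1.52312346e-05,
        1.33099931e+00, -2.23382955e-01]), 'dq': array([-0.00130789, -0.00215062, -0.00139418,  0.00015226,  0.0004595 ,
       -0.00071262]), 'joint_torque': array([ 2.99635227e-03, -4.02805996e+01, -2.52643597e+01,  6.96748914e-02,
        3.42273165e-02, -9.41534040e-05]), 'eef_pos': array([0.15242336, 0.50217027, 0.238247  ]), 'tcp_rot': array([-0.42129995,  0.568365  ,  0.42099751,  0.5676519 ]), 'wrist_force': array([-0.58733873, -0.64230538, -0.7786861 ]), 'moment': array([ 0.01535006, -0.01757177, -0.00528894]), 'grip_width': 0.08827663511650449}
```

View pics/scene0.png

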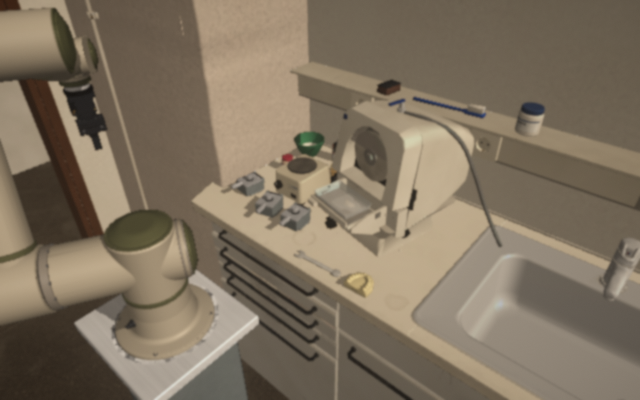

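View pics/top0.png

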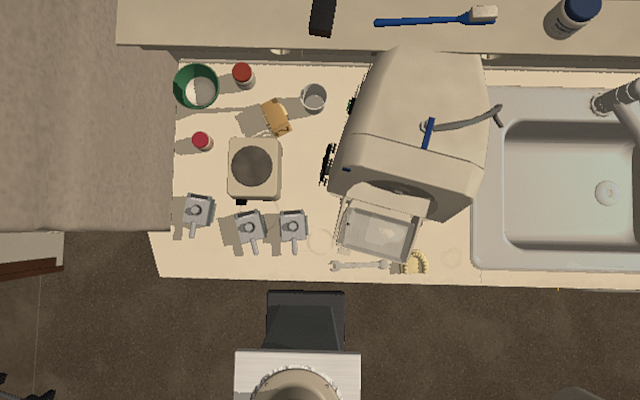

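```bash
python3 - <<'E'
import cv2
a=cv2.imread("pics/top0.png")[180:270,170:320]; cv2.imwrite("pics/topz.png",cv2.resize(a,None,fx=5.3,fy=5.3,interpolation=cv2.INTER_CUBIC))
a=cv2.imread("pics/scene0.png")[160:240,220:330]; cv2.imwrite("pics/scz.png",cv2.resize(a,None,fx=7,fy=7,interpolation=cv2.INTER_CUBIC))
E
```

```text
(no output)
```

View pics/topz.png

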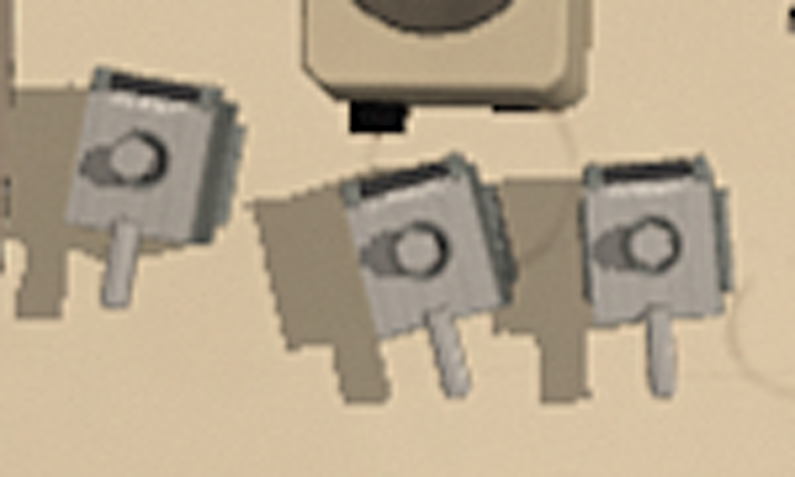

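View pics/scz.png

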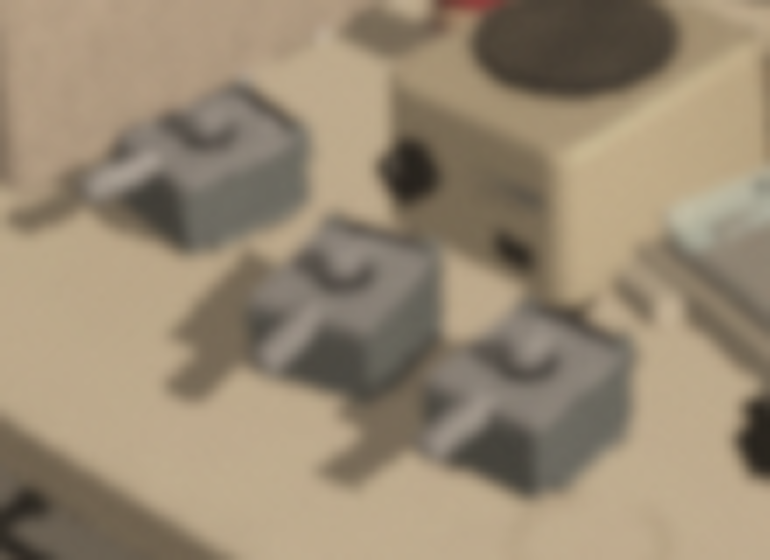

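```bash
cat > h.py <<'E'
import numpy as np, cv2
from cell import sensors, imaging
def ray(n,uv,z):
    c=imaging.camera_info(n); K=np.array([[c['fx'],0,c['cx']],[0,c['fy'],c['cy']],[0,0,1]])
    R=cv2.Rodrigues(c['rvec'])[0]; t=c['tvec']; o=-R.T@t
    d=R.T@np.linalg.inv(K)@np.array([*uv,1.]); return o+d*(z-o[2])/d[2]
def proj(n,p):
    c=imaging.camera_info(n); K=np.array([[c['fx'],0,c['cx']],[0,c['fy'],c['cy']],[0,0,1]])
    return cv2.projectPoints(np.array(p,float).reshape(-1,3),c['rvec'],c['tvec'],K,None)[0].reshape(-1,2)
E
python3 - <<'E'
from h import *
P={'L':[(140,158),(124,222),(115,303)],'M':[(424,250),(438,315),(458,393)],'R':[(656,245),(659,310),(661,393)]}
f=lambda p:(170+(p[0]+.5)/5.3-.5,180+(p[1]+.5)/5.3-.5)
for k,v in P.items():
    b=ray('top',f(v[0]),.055); s=ray('top',f(v[1]),.0435); e=ray('top',f(v[2]),.0435)
    d=e-b; L=np.hypot(*d[:2]); print(k,b.round(4),s.round(4),e.round(4),'len',L.round(4),'dir',np.degrees(np.arctan2(-d[1],-d[0])).round(1))
    print('  scene px',proj('scene',[b,e]).round(1), 'z',(proj('scene',[b,e])-[220,160])*7)
E
```

```text
L [0.5011 0.2563 0.055 ] [0.4717 0.2661 0.0435] [0.4342 0.2686 0.0435] len 0.0681 dir -10.5
  scene px [[248.9 176.1]
 [231.2 186.3]] z [[202.58821265 112.9144908 ]
 [ 78.39460243 184.40927385]]
M [0.4623 0.1245 0.055 ] [0.4324 0.119  0.0435] [0.3968 0.1085 0.0435] len 0.0674 dir 13.7
  scene px [[268.2 196.1]
 [256.4 210.8]] z [[337.51176217 252.65937124]
 [254.61610008 355.83764407]]
R [0.4673 0.0185 0.055 ] [0.4373 0.0169 0.0435] [0.3992 0.0149 0.0435] len 0.0681 dir 3.0
  scene px [[294.3 208.6]
 [279.1 223. ]] z [[520.02761131 340.12052405]
 [413.71890008 441.29320652]]
```

```bash
python3 - <<'E'
from h import *
s=lambda x,y:(220+(x+.5)/7-.5,160+(y+.5)/7-.5)
t=lambda x,y:(170+(x+.5)/5.3-.5,180+(y+.5)/5.3-.5)
print('stove front right bottom (scene)',ray('scene',s(555,300),0))
for z in (.06,.08,.1): print(z,'top FR scene',ray('scene',s(555,160),z),'FL scene',ray('scene',s(397,85),z),'FR top',ray('top',t(580,95),z),'FL top',ray('top',t(305,70),z))
print('wall base top cam',ray('top',(173,225),0),ray('top',(173,180),0),ray('top',(150,232),0),ray('top',(160,278),0))
print('wall corner scene',ray('scene',(221,184),0))
im=cv2.imread("pics/scene0.png")[20:170,50:170];cv2.imwrite("pics/grz.png",cv2.resize(im,None,fx=4,fy=4))
im=cv2.imread("pics/scene0.png")[100:250,180:330];cv2.imwrite("pics/wz.png",cv2.resize(im,None,fx=4,fy=4))
r=cv2.Rodrigues
from scipy.spatial.transform import Rotation as R
print(R.from_quat(sensors.sense()['tcp_rot']).as_matrix().round(3))
E
```

```text
stove front right bottom (scene) [0.55336097 0.08278389 0.        ]
0.06 top FR scene [0.5739108  0.09903734 0.06      ] FL scene [0.57310178 0.20065958 0.06      ] FR top [0.53476034 0.05478954 0.06      ] FL top [0.54308954 0.18085897 0.06      ]
0.08 top FR scene [0.55206686 0.07773412 0.08      ] FL scene [0.55127824 0.17679371 0.08      ] FR top [0.53332084 0.05280923 0.08      ] FL top [0.54146811 0.17612503 0.08      ]
0.1 top FR scene [0.53022292 0.05643089 0.1       ] FL scene [0.5294547  0.15292785 0.1       ] FR top [0.53188134 0.05082892 0.1       ] FL top [0.53984669 0.17139108 0.1       ]
wall base top cam [0.46149687 0.33123191 0.        ] [0.57769543 0.33652498 0.        ] [0.44206378 0.38958298 0.        ] [0.32570291 0.35830362 0.        ]
wall corner scene [0.46002187 0.36133468 0.        ]
[[-0.001 -0.957  0.291]
 [-0.001  0.291  0.957]
 [-1.     0.    -0.001]]
```

View pics/grz.png

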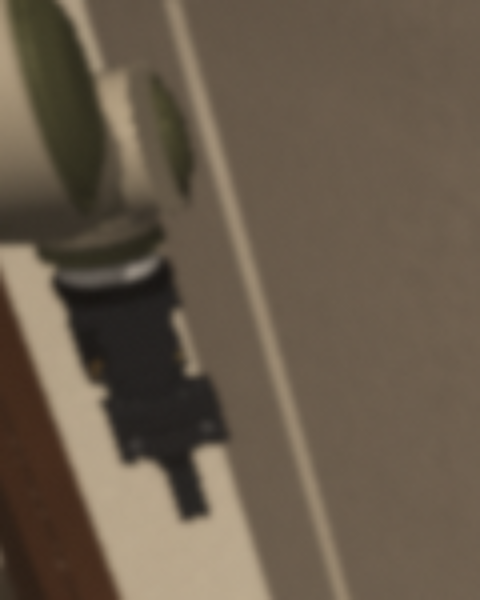

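View pics/wz.png

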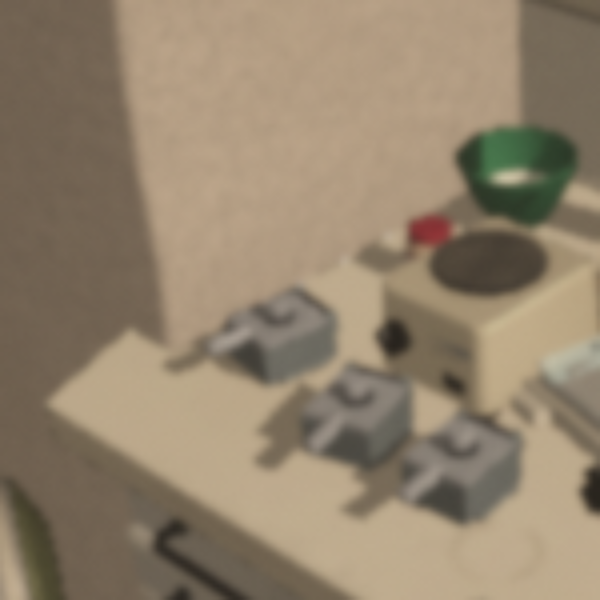

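step_arm(
  commands=[
    [0,[0,-4.07,-2.72],0],
    [0,[0,-4.07,-2.72],0],
    [0,[0,-4.07,-2.72],0],
    [0,[0,-4.07,-2.72],0],
    [0,[0,-4.07,-2.72],0],
  ],
  squeeze=20,
)

```text
clock: 0.72
eef_pos: [0.3084, 0.3117, 0.2386]
tcp_rot: [-0.421, 0.568, 0.421, 0.568]
wrist_force: [0.4, -0.1, 0.1]
grip_width: 0.0401
```

step_arm(
  commands=[
    [0,[0,-4.07,-2.72],0],
    [0,[0,-4.07,-2.72],0],
    [0,[0,-4.07,-2.72],0],
    [0,[0,-4.07,-2.72],0],
    [0,[0,-4.07,-2.72],0],
  ],
)

```text
clock: 1.35
eef_pos: [0.4637, 0.1224, 0.2386]
tcp_rot: [-0.421, 0.568, 0.421, 0.568]
wrist_force: [-0.5, 0.3, -0.2]
grip_width: 0.0005
```

step_arm(
  commands=[
    [0,[3,0,0],-10.2],
    [0,[3,0,0],-10.2],
    [0,[3,0,0],-10.1],
    [0,[3,0,0],0],
    [0,[0,0,0],0],
  ],
)

```text
clock: 1.98
eef_pos: [0.4618, 0.1238, 0.1172]
tcp_rot: [-0.554, 0.438, 0.557, 0.436]
wrist_force: [0.0, 0.3, 0.3]
grip_width: 0.0004
```

step_arm(
  commands=[
    [0,[3,0,0],0],
    [0,[2,0,0],0],
    [0,[0,0,0],0],
  ],
)

```text
clock: 2.35
eef_pos: [0.4629, 0.1238, 0.069]
tcp_rot: [-0.555, 0.437, 0.556, 0.437]
wrist_force: [0.9, -0.0, -0.3]
grip_width: 0.0004
```

```bash
python3 - <<'E'
from h import *
a=imaging.capture("scene"); cv2.imwrite("pics/s1.png",cv2.resize(a[130:240,200:340],None,fx=5,fy=5,interpolation=cv2.INTER_CUBIC))
a=imaging.capture("top"); cv2.imwrite("pics/t1.png",cv2.resize(a[150:280,160:330],None,fx=4.5,fy=4.5,interpolation=cv2.INTER_CUBIC))
E
```

```text
(no output)
```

View pics/s1.png

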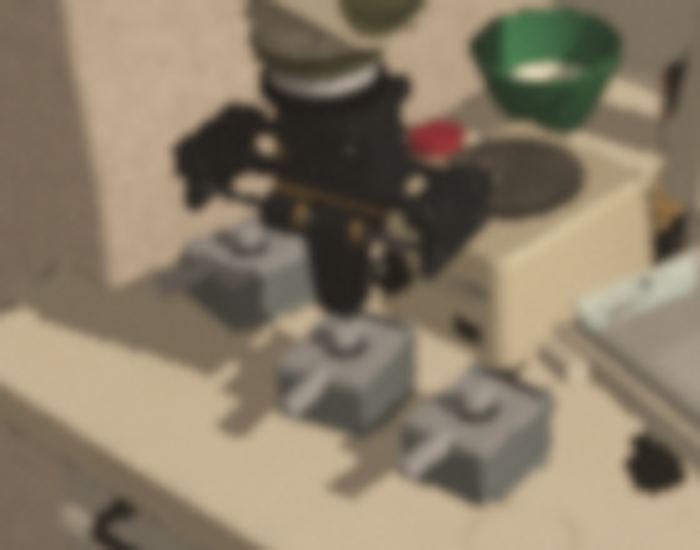

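View pics/t1.png

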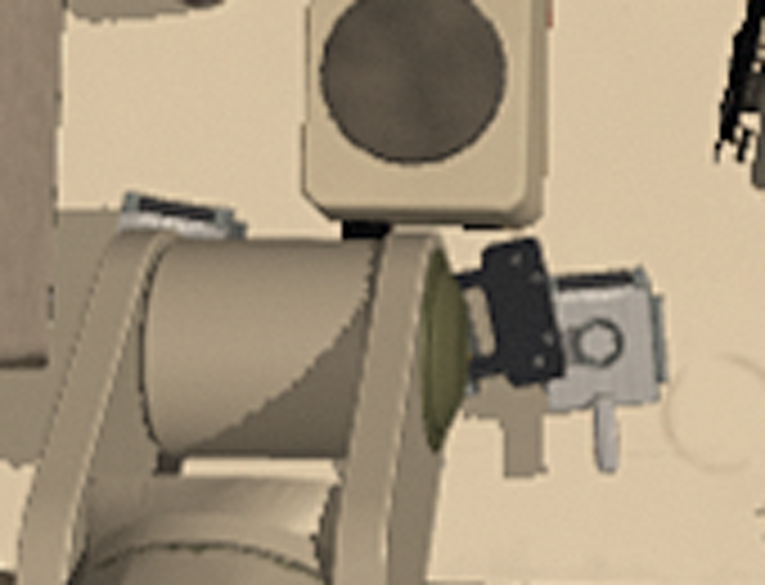

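step_arm(
  commands=[
    [0,[1.2,0,0],0],
    [0,[0,0,0],0],
  ],
)

```text
clock: 2.7
eef_pos: [0.4627, 0.1238, 0.0563]
tcp_rot: [-0.555, 0.437, 0.556, 0.437]
wrist_force: [0.2, 0.2, 0.1]
grip_width: 0.0006
```

step_arm(
  commands=[
    [0,[0.3,0,0],0],
    [0,[0,0,0],0],
  ],
)

```text
clock: 2.95
eef_pos: [0.4632, 0.1239, 0.0547]
tcp_rot: [0.556, -0.437, -0.556, -0.437]
wrist_force: [-4.7, -1.1, 12.1]
grip_width: 0.0002
```

step_arm(
  commands=[
    [0,[0.2,0,0],0],
    [0,[0,0,0],0],
  ],
)

```text
clock: 3.2
eef_pos: [0.4633, 0.1239, 0.0544]
tcp_rot: [0.556, -0.437, -0.555, -0.437]
wrist_force: [-14.3, -3.0, 34.8]
grip_width: 0.0006
```

step_arm(
  commands=[
    [0,[-3.2,0,0],0],
    [0,[0,1.05,-5.17],0],
    [0,[0,1.05,-5.17],0],
    [0,[0,0,0],10.6],
    [0,[1.5,0,0],0],
  ],
)

```text
clock: 3.82
eef_pos: [0.4675, 0.018, 0.0689]
tcp_rot: [0.514, -0.486, -0.512, -0.487]
wrist_force: [-0.5, -0.4, -1.3]
grip_width: 0.0005
```

step_arm(
  commands=[
    [0,[1,0,0],0],
    [0,[0,0,0],0],
  ],
)

```text
clock: 4.08
eef_pos: [0.4662, 0.0189, 0.0576]
tcp_rot: [-0.513, 0.486, 0.514, 0.486]
wrist_force: [0.8, -0.3, -0.2]
grip_width: 0.0006
```

step_arm(
  commands=[
    [0,[0.4,0,0],0],
    [0,[0,0,0],0],
  ],
)

```text
clock: 4.32
eef_pos: [0.4671, 0.0187, 0.0549]
tcp_rot: [0.513, -0.486, -0.513, -0.487]
wrist_force: [0.5, 1.3, 1.3]
grip_width: 0.0002
```

step_arm(
  commands=[
    [0,[0.2,0,0],0],
    [0,[0,0,0],0],
  ],
)

```text
clock: 4.58
eef_pos: [0.4672, 0.0187, 0.0545]
tcp_rot: [0.514, -0.486, -0.513, -0.487]
wrist_force: [-8.2, 2.8, 26.7]
grip_width: 0.0004
```

```bash
python3 - <<'E'
from h import *
print(sensors.sense()['joint_pos'].round(3))
for z in (.15,.25,.35,.45):
    print(z,ray('top',(182,220),z).round(3),ray('top',(167,275),z).round(3),ray('top',(262,225),z).round(3),ray('top',(245,210),z).round(3))
E
```

```text
[-0.211  0.436  1.875  0.     0.83  -1.836]
0.15 [0.474 0.256 0.15 ] [0.355 0.283 0.15 ] [0.468 0.081 0.15 ] [0.499 0.119 0.15 ]
0.25 [0.473 0.22  0.25 ] [0.368 0.244 0.25 ] [0.468 0.067 0.25 ] [0.496 0.1   0.25 ]
0.35 [0.473 0.185 0.35 ] [0.382 0.206 0.35 ] [0.468 0.053 0.35 ] [0.492 0.082 0.35 ]
0.45 [0.472 0.15  0.45 ] [0.396 0.167 0.45 ] [0.468 0.039 0.45 ] [0.488 0.063 0.45 ]
```

step_arm(
  commands=[
    [0,[-5,0,0],0],
    [0,[-6,0,0],0],
    [0,[0,0,0],0],
  ],
)

```text
clock: 4.95
eef_pos: [0.4687, 0.0181, 0.1664]
tcp_rot: [0.516, -0.485, -0.511, -0.488]
wrist_force: [-0.4, -0.4, -1.0]
grip_width: 0.0003
```

```bash
python3 - <<'E'
from h import *
a=imaging.capture("scene"); cv2.imwrite("pics/s2.png",a)
a=imaging.capture("top"); cv2.imwrite("pics/t2.png",a)
print(sensors.sense()['joint_pos'].round(3))
E
```

```text
[-0.212  0.266  1.774 -0.     1.102 -1.836]
```

View pics/s2.png

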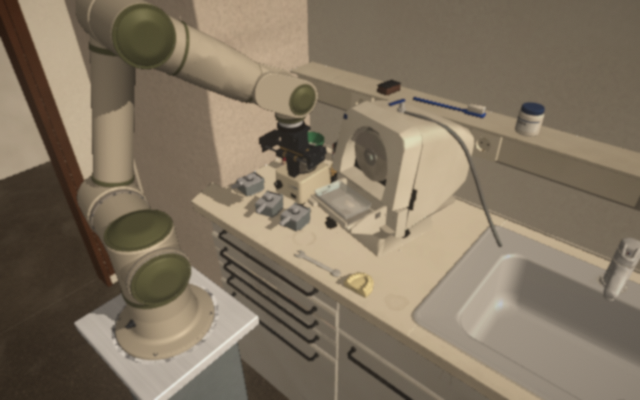

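View pics/t2.png

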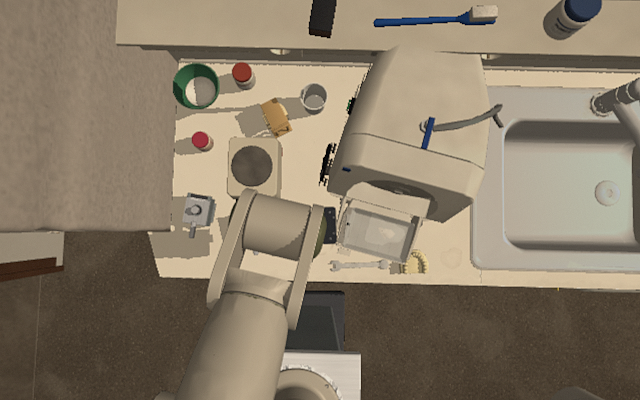

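```bash
python3 - <<'E'
from h import *
def P(n):
    c=imaging.camera_info(n); K=np.array([[c['fx'],0,c['cx']],[0,c['fy'],c['cy']],[0,0,1]])
    return K@np.c_[cv2.Rodrigues(c['rvec'])[0],c['tvec']]
X=cv2.triangulatePoints(P('scene'),P('top'),np.array([[302.,99]]).T,np.array([[324.,234]]).T); X=X[:3]/X[3]; print(X.T)
z=X[2,0]
for p in [(243,190),(211,300),(236,205),(330,205)]: print(p,[ray('top',p,zz).round(3) for zz in (z,z+.06)])
E
python3 - <<'E'
import cv2
a=cv2.imread("pics/t2.png");cv2.imwrite("pics/t2z.png",cv2.resize(a[170:320,140:350],None,fx=3.8,fy=3.8))
E
```

```text
[[ 0.45398671 -0.04476087  0.42120874]]
(243, 190) [array([0.519, 0.072, 0.421]), array([0.513, 0.061, 0.481])]
(211, 300) [array([0.358, 0.113, 0.421]), array([0.37 , 0.097, 0.481])]
(236, 205) [array([0.496, 0.082, 0.421]), array([0.493, 0.069, 0.481])]
(330, 205) [array([ 0.5  , -0.056,  0.421]), array([ 0.496, -0.054,  0.481])]
```

View pics/t2z.png

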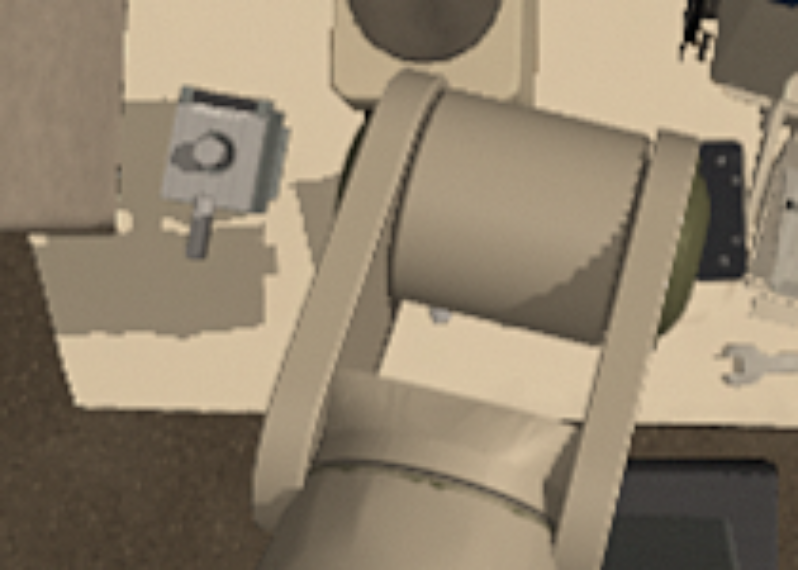

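```bash
python3 - <<'E'
from h import *
q=[(.45,.333,0),(.5,.333,0),(.6,.333,0),(.65,.333,0),(.45,.333,.3),(.45,.36,0),(.5,.36,0),(.6,.36,0)]
for a,b,c in zip(q,proj('scene',q).round(1),proj('top',q).round(1)): print(a,b,c)
a=cv2.imread("pics/scene0.png"); b=cv2.resize(a[120:220,190:310],None,fx=6,fy=6,interpolation=cv2.INTER_CUBIC)
for k,p in zip('',[]):pass
for p,col in zip(proj('scene',q[:4]+q[5:]),[(0,0,255)]*4+[(255,0,0)]*3):
    cv2.circle(b,(int((p[0]-190)*6),int((p[1]-120)*6)),3,col,-1)
cv2.imwrite("pics/wall.png",b)
E
```

```text
(0.45, 0.333, 0) [224.  188.2] [172.1 229.5]
(0.5, 0.333, 0) [235.3 182. ] [173. 210.]
(0.6, 0.333, 0) [256.7 170.3] [174.7 171.5]
(0.65, 0.333, 0) [266.8 164.8] [175.6 152.4]
(0.45, 0.333, 0.3) [211.  105.5] [108.4 231.1]
(0.45, 0.36, 0) [218.9 185.4] [161.6 229.2]
(0.5, 0.36, 0) [230.3 179.3] [162.5 209.8]
(0.6, 0.36, 0) [251.6 167.8] [164.4 171.2]
```

View pics/wall.png

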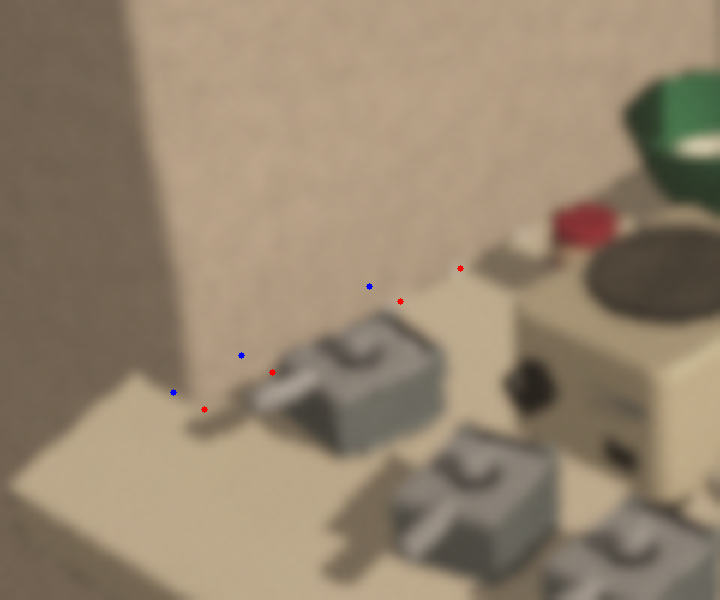

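step_arm(
  commands=[
    [8.8,[0,0,0],0],
    [8.8,[0,0,0],0],
    [8.8,[0,0,0],0],
    [8.8,[0,0,0],0],
    [8.8,[0,0,0],0],
  ],
)

```text
clock: 5.68
eef_pos: [0.4669, 0.0184, 0.1627]
tcp_rot: [-0.513, 0.487, 0.513, 0.487]
wrist_force: [-0.8, -0.2, 0.1]
grip_width: 0.0486
```

```bash
python3 - <<'E'
from h import *
s=imaging.capture("scene"); t=imaging.capture("top")
s0=cv2.imread("pics/s2.png")
x=slice(90,210);y=slice(230,360)
cv2.imwrite("pics/cmp.png",np.hstack([cv2.resize(i[x,y],None,fx=3,fy=3,interpolation=cv2.INTER_CUBIC) for i in (s0,s)]))
c=imaging.camera_info('scene');R=cv2.Rodrigues(c['rvec'])[0];print('scene cam',-R.T@c['tvec'])
c=imaging.camera_info('top');R=cv2.Rodrigues(c['rvec'])[0];print('top cam',-R.T@c['tvec'])
cv2.imwrite("pics/t3.png",cv2.resize(t[170:270,270:370],None,fx=5,fy=5))
for z in (.23,.27,.3): print(ray('top',(336.8,225),z).round(3))
E
```

```text
scene cam [-0.29231766 -0.7457489   0.85310636]
top cam [ 0.46885604 -0.03587463  0.97565656]
[ 0.471 -0.077  0.23 ]
[ 0.471 -0.075  0.27 ]
[ 0.471 -0.073  0.3  ]
```

View pics/cmp.png

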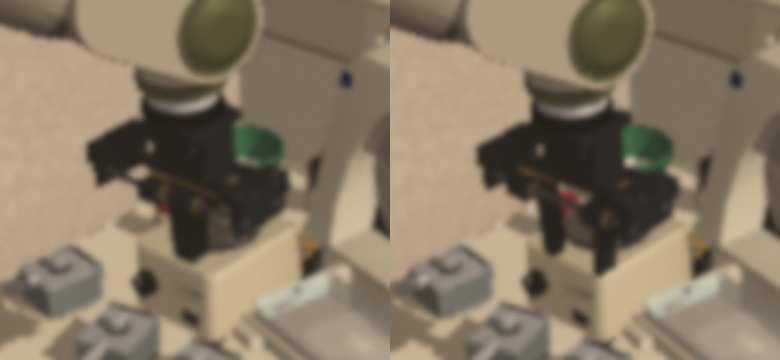

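View pics/t3.png

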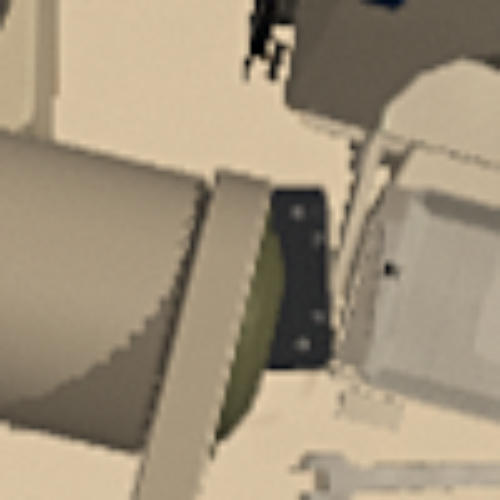

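step_arm(
  commands=[
    [0,[0,-1,4.34],0],
    [0,[0,-1,4.34],0],
    [0,[0,-1,4.34],0],
    [0,[0,0,0],-10.2],
    [0,[0,0,0],-10.2],
  ],
)

```text
clock: 6.4
eef_pos: [0.4899, 0.1505, 0.1626]
tcp_rot: [-0.592, 0.386, 0.592, 0.386]
wrist_force: [0.1, -0.3, 0.4]
grip_width: 0.0108
```

step_arm(
  commands=[
    [0,[0,0,0],-10.2],
    [0,[0,0,0],-10.2],
    [0,[0,0,0],-10.2],
    [0,[0,0,0],-10.2],
    [0,[0,0,0],-10.2],
  ],
)

```text
clock: 7.02
eef_pos: [0.49, 0.15, 0.1627]
tcp_rot: [-0.701, 0.094, 0.701, 0.094]
wrist_force: [0.3, -0.2, 0.2]
grip_width: 0.0002
```

step_arm(
  commands=[
    [0,[0,0,0],-5.1],
    [0,[0,0,0],0],
  ],
)

```text
clock: 7.28
eef_pos: [0.4898, 0.1523, 0.1627]
tcp_rot: [0.704, -0.067, -0.704, -0.065]
wrist_force: [-0.7, 0.2, -0.0]
grip_width: 0.0006
```

```bash
cat > st.py <<'E'
from h import *
from scipy.spatial.transform import Rotation as R
import sys
s=sensors.sense(); M=R.from_quat(s['tcp_rot']).as_matrix(); p=s['eef_pos']
print('t',s['clock'],'p',p.round(4),'q',s['joint_pos'].round(3),'phi',np.degrees(np.arctan2(M[1,2],M[0,2])).round(2),'F',s['wrist_force'].round(1),'tau',s['joint_torque'].round(1),'w',round(s['grip_width'],4))
for a in sys.argv[1:]:
    g=np.array(eval(a)); print(a,'tool cm',(M.T@(g-p)*100).round(2))
E
python3 st.py "[.501,.251,.1]"
```

```text
t 7.275 p [0.4898 0.1523 0.1627] q [ 0.074  0.361  1.641 -0.003  1.14  -2.88 ] phi 169.32 F [-0.7  0.2 -0. ] tau [  0.1 -40.3 -23.1  -0.1   0.    0.2] w 0.0006
[.501,.251,.1] tool cm [ 6.24 -9.92  0.74]
```

step_arm(
  commands=[
    [0,[0,-3.31,0.25],0],
    [0,[0,-3.31,0.25],0],
    [0,[0,-3.31,0.25],0],
    [0,[0,0,0],0],
  ],
)

```text
clock: 7.78
eef_pos: [0.5007, 0.2525, 0.1622]
tcp_rot: [0.704, -0.066, -0.704, -0.064]
wrist_force: [-0.7, -0.6, -0.2]
grip_width: 0.0003
```

```bash
python3 st.py "[.501,.251,.06]"; python3 - <<'E'
from h import *
t=imaging.capture("top"); cv2.imwrite("pics/t4.png",cv2.resize(t[150:290,130:290],None,fx=5,fy=4.2))
cv2.imwrite("pics/t4.png",cv2.resize(t[150:270,130:290],None,fx=5,fy=5))
E
```

```text
t 7.775 p [0.5007 0.2525 0.1622] q [ 0.259  0.46   1.494 -0.003  1.189 -2.697] phi 169.48 F [-0.7 -0.6 -0.2] tau [  1.8 -44.9 -24.6   0.1   0.    0.3] w 0.0003
[.501,.251,.06] tool cm [10.22  0.12 -0.05]
```

View pics/t4.png

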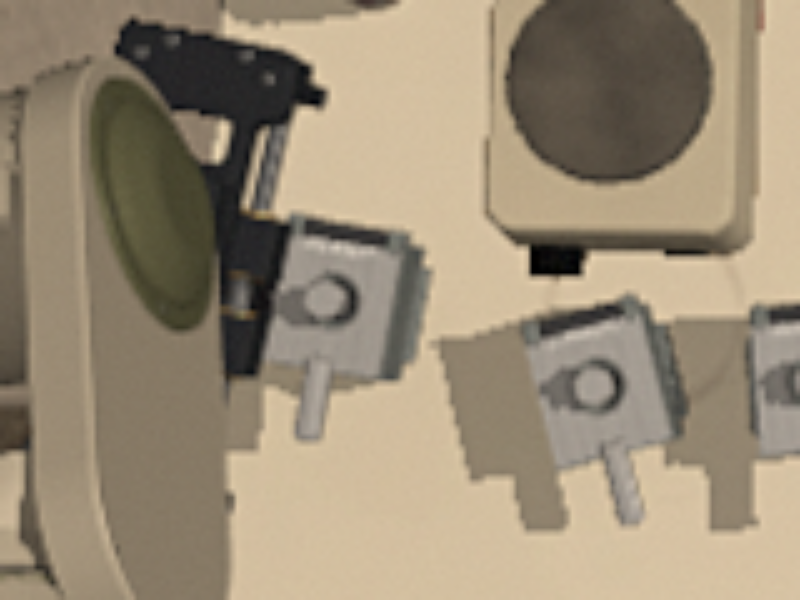

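step_arm(
  commands=[
    [0,[3,0.15,0],0],
    [0,[3,0,0],0],
    [0,[3,0,0],0],
    [0,[0.6,0,0],0],
    [0,[0,0,0],0],
  ],
)

```text
clock: 8.45
eef_pos: [0.501, 0.249, 0.0671]
tcp_rot: [0.704, -0.067, -0.704, -0.065]
wrist_force: [-0.4, -0.2, 0.2]
grip_width: 0.0002
```

```bash
python3 st.py "[.501,.251,.06]"
```

```text
t 8.45 p [0.501  0.249  0.0671] q [ 0.253  0.577  1.586 -0.004  0.979 -2.7  ] phi 169.29 F [-0.4 -0.2  0.2] tau [ -0.1 -45.7 -19.9  -0.1  -0.   -0. ] w 0.0002
[.501,.251,.06] tool cm [ 0.71 -0.2   0.04]
```

step_arm(
  commands=[
    [0,[1.0,-0.15,0],0],
    [0,[0.4,0,0],0],
    [0,[0,0,0],0],
  ],
)

```text
clock: 8.82
eef_pos: [0.5008, 0.2509, 0.0524]
tcp_rot: [0.704, -0.067, -0.704, -0.065]
wrist_force: [-1.0, 0.1, -0.3]
grip_width: 0.0002
```

step_arm(
  commands=[
    [0,[0.4,0,0],0],
    [0,[0,0,0],0],
  ],
)

```text
clock: 9.07
eef_pos: [0.5008, 0.2509, 0.0482]
tcp_rot: [0.704, -0.067, -0.704, -0.065]
wrist_force: [-0.2, -0.4, -0.4]
grip_width: 0.0006
```

step_arm(
  commands=[
    [0,[0.2,0,0],0],
    [0,[0,0,0],0],
  ],
)

```text
clock: 9.32
eef_pos: [0.5009, 0.2509, 0.0477]
tcp_rot: [0.704, -0.067, -0.704, -0.065]
wrist_force: [-5.6, -2.2, 13.6]
grip_width: 0.0005
```

step_arm(
  commands=[
    [0,[-2.5,0,0],0],
    [0,[-2.3,0,0],0],
    [0,[0,0,0],0],
  ],
)

```text
clock: 9.7
eef_pos: [0.5016, 0.2512, 0.0955]
tcp_rot: [0.705, -0.066, -0.703, -0.065]
wrist_force: [-0.4, 0.2, 0.4]
grip_width: 0.0004
```

```bash
python3 st.py "[.437,.2407,.09]"; python3 - <<'E'
from h import *
t=imaging.capture("scene"); cv2.imwrite("pics/s5.png",cv2.resize(t[140:220,220:310],None,fx=7,fy=7,interpolation=cv2.INTER_CUBIC))
E
```

```text
t 9.7 p [0.5016 0.2512 0.0955] q [ 0.257  0.539  1.562 -0.003  1.038 -2.697] phi 169.33 F [-0.4  0.2  0.4] tau [  0.1 -48.2 -22.5  -0.1   0.3  -0. ] w 0.0004
[.437,.2407,.09] tool cm [0.54 2.23 6.15]
```

View pics/s5.png

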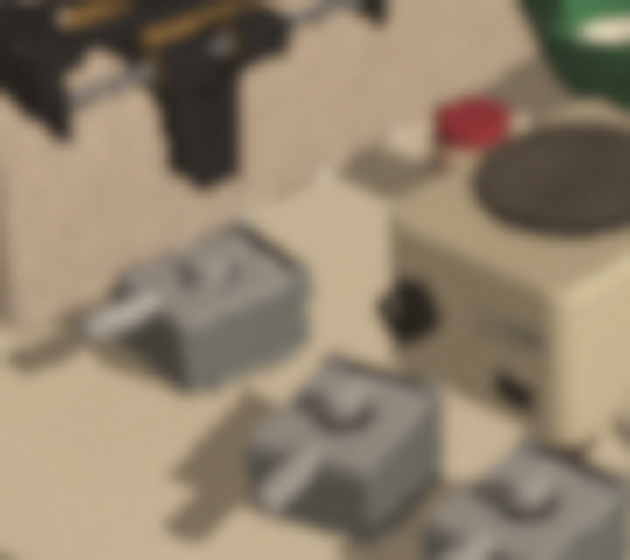

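step_arm(
  commands=[
    [0,[0,1.1,3.08],0],
    [0,[0,1.1,3.08],0],
    [0,[0,0,0],0],
    [0,[2,0,0],0],
    [0,[0,0,0],0],
  ],
)

```text
clock: 10.38
eef_pos: [0.4361, 0.2405, 0.073]
tcp_rot: [-0.703, 0.067, 0.705, 0.064]
wrist_force: [1.7, -0.0, -0.3]
grip_width: 0.0004
```

```bash
python3 st.py "[.437,.2407,.026]" "[.4394,.2525,.026]"; python3 - <<'E'
from h import *
t=imaging.capture("top"); cv2.imwrite("pics/t6.png",cv2.resize(t[170:270,150:260],None,fx=6,fy=6))
t=imaging.capture("scene"); cv2.imwrite("pics/s6.png",cv2.resize(t[140:220,210:300],None,fx=7,fy=7,interpolation=cv2.INTER_CUBIC))
E
```

```text
t 10.375 p [0.4361 0.2405 0.073 ] q [ 0.27   0.459  1.769 -0.004  0.917 -2.683] phi 169.31 F [ 1.7 -0.  -0.3] tau [  0.  -40.3 -18.9  -0.1  -0.2  -0. ] w 0.0004
[.437,.2407,.026] tool cm [ 4.7  -0.05 -0.1 ]
[.4394,.2525,.026] tool cm [ 4.69 -1.26 -0.11]
```

View pics/t6.png

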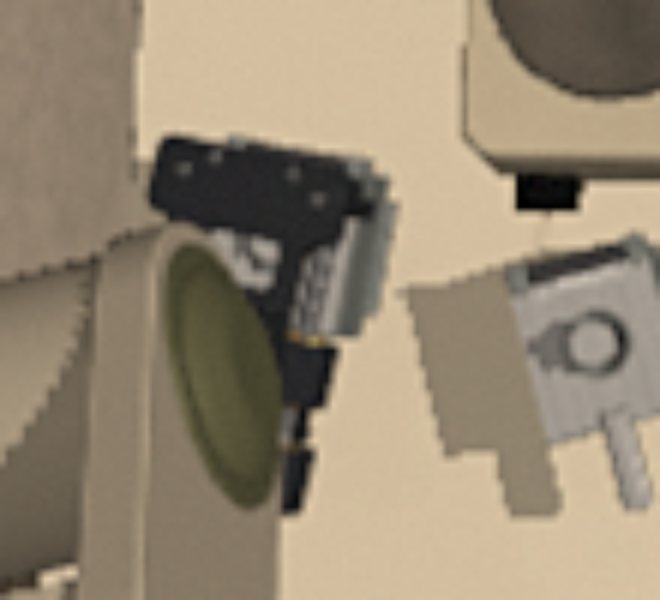

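View pics/s6.png

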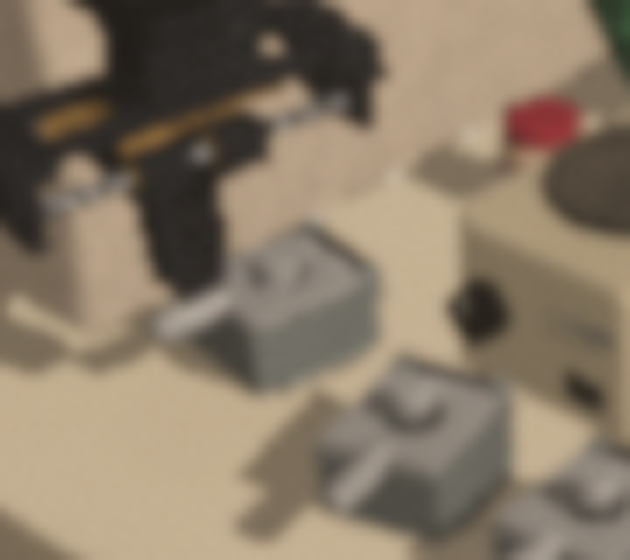

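step_arm(
  commands=[
    [0,[2.5,0,-0.1],0],
    [0,[2.3,0,0],0],
    [0,[0,0,0],0],
  ],
)

```text
clock: 10.85
eef_pos: [0.437, 0.2403, 0.0258]
tcp_rot: [-0.704, 0.067, 0.705, 0.065]
wrist_force: [0.7, 0.2, 0.1]
grip_width: 0.0004
```

step_arm(
  commands=[
    [0,[0,-0.6,0],0],
    [0,[0,-0.4,0],0],
    [0,[0,0,0],0],
  ],
)

```text
clock: 11.22
eef_pos: [0.4395, 0.2506, 0.027]
tcp_rot: [0.705, -0.066, -0.703, -0.065]
wrist_force: [-0.0, 0.3, -0.1]
grip_width: 0.0003
```

step_arm(
  commands=[
    [0,[0,-0.2,0],0],
    [0,[0,0,0],0],
  ],
)

```text
clock: 11.48
eef_pos: [0.4395, 0.2513, 0.0267]
tcp_rot: [0.704, -0.067, -0.704, -0.064]
wrist_force: [-1.6, -9.5, 4.7]
grip_width: 0.0002
```

step_arm(
  commands=[
    [0,[0,-0.2,0],0],
    [0,[0,0,0],0],
  ],
)

```text
clock: 11.72
eef_pos: [0.4395, 0.2518, 0.0266]
tcp_rot: [-0.704, 0.068, 0.705, 0.063]
wrist_force: [-2.1, -20.1, 8.2]
grip_width: 0.0006
```

step_arm(
  commands=[
    [0,[0,-0.1,0],0],
    [0,[-0.47,0,-0.02],0],
    [0,[-0.47,0,-0.03],0],
    [0,[0,0,0],0],
  ],
)

```text
clock: 12.22
eef_pos: [0.4397, 0.2519, 0.0352]
tcp_rot: [-0.703, 0.069, 0.705, 0.062]
wrist_force: [0.8, -24.4, -2.1]
grip_width: 0.0004
```

```bash
python3 st.py; python3 - <<'E'
from h import *
t=imaging.capture("scene"); cv2.imwrite("pics/s7.png",cv2.resize(t[140:220,210:300],None,fx=7,fy=7,interpolation=cv2.INTER_CUBIC))
E
```

```text
t 12.225 p [0.4397 0.2519 0.0352] q [ 0.293  0.54   1.763 -0.01   0.845 -2.657] phi 169.39 F [  0.8 -24.4  -2.1] tau [ 10.3 -45.3 -22.3   4.   -1.6   0.1] w 0.0004
```

View pics/s7.png

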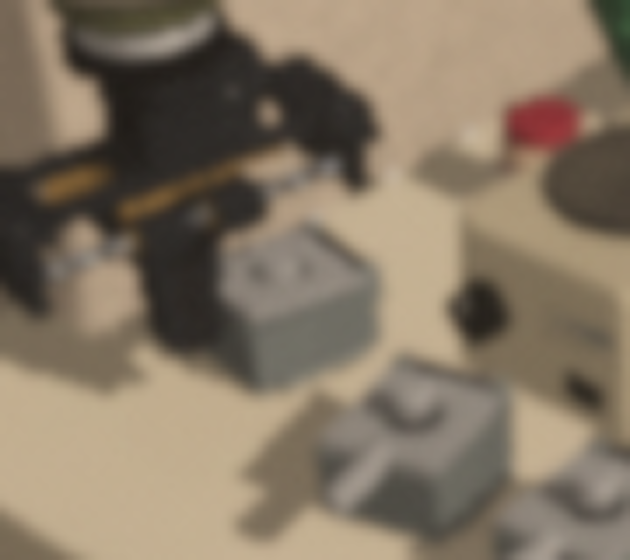

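step_arm(
  commands=[
    [0,[-0.47,0,-0.06],0],
    [0,[-0.46,0,-0.08],0],
    [0,[-0.46,0,-0.1],0],
    [0,[-0.45,0,-0.13],0],
    [0,[0,0,0],0],
  ],
)

```text
clock: 12.9
eef_pos: [0.4425, 0.2515, 0.0533]
tcp_rot: [-0.702, 0.069, 0.706, 0.062]
wrist_force: [-3.2, -21.5, -1.2]
grip_width: 0.0004
```

```bash
python3 st.py; python3 - <<'E'
from h import *
t=imaging.capture("scene"); cv2.imwrite("pics/s8.png",cv2.resize(t[140:220,210:300],None,fx=7,fy=7,interpolation=cv2.INTER_CUBIC))
E
```

```text
t 12.9 p [0.4425 0.2515 0.0533] q [ 0.29   0.513  1.745 -0.009  0.891 -2.661] phi 169.38 F [ -3.2 -21.5  -1.2] tau [  8.3 -45.1 -24.4   3.5  -2.2   0.1] w 0.0004
```

View pics/s8.png

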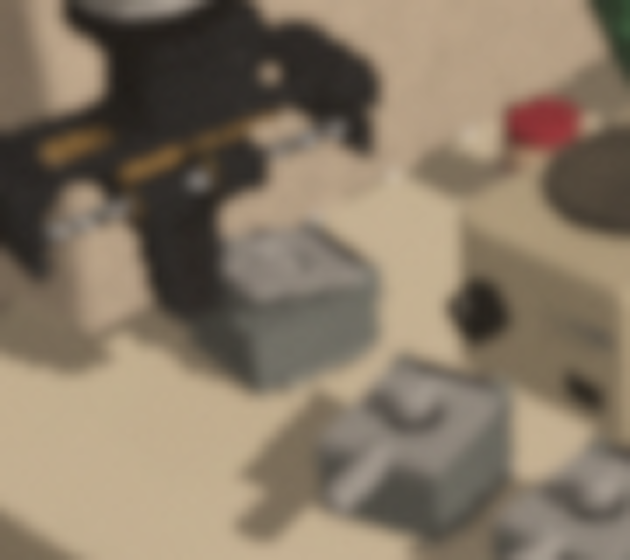

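step_arm(
  commands=[
    [0,[-0.44,-0.04,-0.15],0],
    [0,[-0.44,-0.03,-0.17],0],
    [0,[-0.43,-0.03,-0.2],0],
    [0,[-0.42,0,-0.21],0],
    [0,[0,0,0],0],
  ],
)

```text
clock: 13.58
eef_pos: [0.4486, 0.2507, 0.0701]
tcp_rot: [-0.701, 0.069, 0.707, 0.061]
wrist_force: [-8.7, -24.1, 0.7]
grip_width: 0.0005
```

step_arm(
  commands=[
    [0,[-0.41,-0.03,-0.24],0],
    [0,[-0.39,-0.03,-0.25],0],
    [0,[-0.38,-0.03,-0.28],0],
    [0,[-0.37,0,-0.29],0],
    [0,[0,0,0],0],
  ],
)

```text
clock: 14.2
eef_pos: [0.4587, 0.2491, 0.0857]
tcp_rot: [-0.701, 0.07, 0.708, 0.06]
wrist_force: [-13.6, -26.4, 5.7]
grip_width: 0.0002
```

```bash
python3 st.py; python3 - <<'E'
from h import *
t=imaging.capture("scene"); cv2.imwrite("pics/s9.png",cv2.resize(t[140:220,210:300],None,fx=7,fy=7,interpolation=cv2.INTER_CUBIC))
E
```

```text
t 14.2 p [0.4587 0.2491 0.0857] q [ 0.277  0.488  1.679 -0.011  0.989 -2.674] phi 169.42 F [-13.6 -26.4   5.7] tau [  8.3 -43.1 -29.4   4.4  -4.9   0.3] w 0.0002
```

View pics/s9.png

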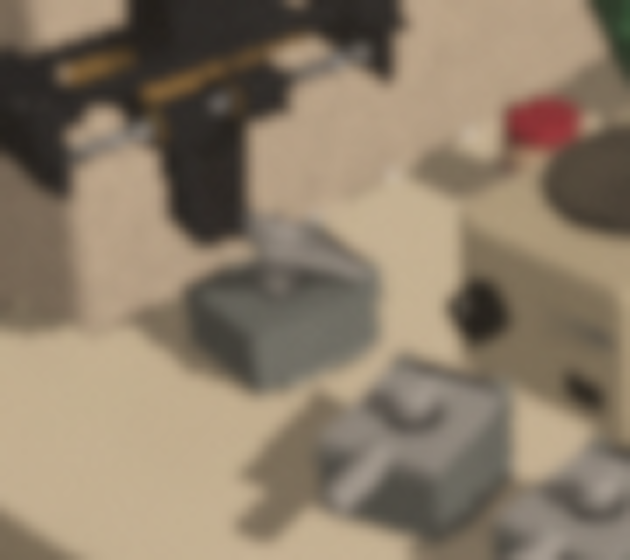

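step_arm(
  commands=[
    [0,[-0.35,-0.03,-0.22],0],
    [0,[-0.33,-0.03,-0.22],0],
    [0,[-0.32,-0.02,-0.24],0],
    [0,[0,0,0],0],
    [0,[0,0,0],0],
  ],
)

```text
clock: 14.88
eef_pos: [0.4662, 0.2481, 0.0956]
tcp_rot: [-0.701, 0.07, 0.707, 0.06]
wrist_force: [-10.0, -30.1, 3.5]
grip_width: 0.0006
```

```bash
python3 st.py; python3 - <<'E'
from h import *
t=imaging.capture("scene"); cv2.imwrite("pics/s10.png",cv2.resize(t[140:220,210:300],None,fx=7,fy=7,interpolation=cv2.INTER_CUBIC))
t=imaging.capture("top"); cv2.imwrite("pics/t10.png",t)
E
```

```text
t 14.875 p [0.4662 0.2481 0.0956] q [ 0.272  0.485  1.653 -0.012  1.017 -2.678] phi 169.41 F [-10.  -30.1   3.5] tau [ 11.1 -43.9 -28.7   5.3  -4.3   0.3] w 0.0006
```

View pics/s10.png

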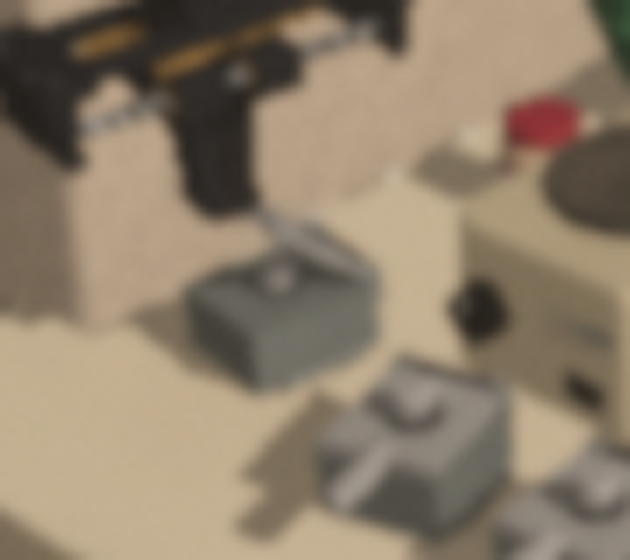

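View pics/t10.png

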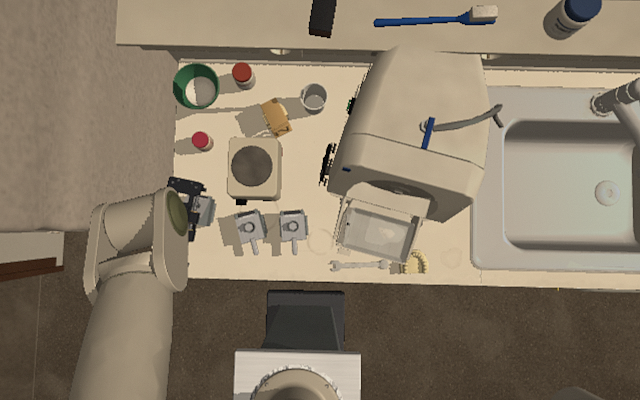

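step_arm(
  commands=[
    [0,[0,0,0],0],
    [0,[0,0,0],0],
    [0,[0,0,0],0],
    [0,[0,0,0],0],
    [0,[0,0,0],0],
  ],
)

```text
clock: 15.6
eef_pos: [0.4663, 0.2481, 0.0956]
tcp_rot: [-0.701, 0.07, 0.707, 0.06]
wrist_force: [-10.8, -30.1, 3.5]
grip_width: 0.0006
```

```bash
python3 st.py; python3 - <<'E'
from h import *
t=imaging.capture("scene"); b=cv2.resize(t[140:220,210:300],None,fx=7,fy=7,interpolation=cv2.INTER_CUBIC)
a=np.array([.983,-.182,0]);n=np.array([.182,.983,0]);z=np.array([0,0,1.]);H=np.array([.5011,.2563,.0375])+.034*a
for th,c in ((.55,(0,0,255)),(.7,(0,255,0)),(.85,(255,0,0))):
    d=-np.cos(th)*a+np.sin(th)*z
    p=proj('scene',[H-.029*n,H-.029*n+.068*d,H+.029*n+.068*d]); q=((p-[210,140])*7).astype(np.int32); cv2.polylines(b,[q],False,c,1)
cv2.imwrite("pics/s11.png",b)
E
```

```text
t 15.6 p [0.4663 0.2481 0.0956] q [ 0.272  0.485  1.653 -0.012  1.017 -2.678] phi 169.41 F [-10.8 -30.1   3.5] tau [ 11.1 -43.9 -28.7   5.3  -4.3   0.3] w 0.0006
```

View pics/s11.png

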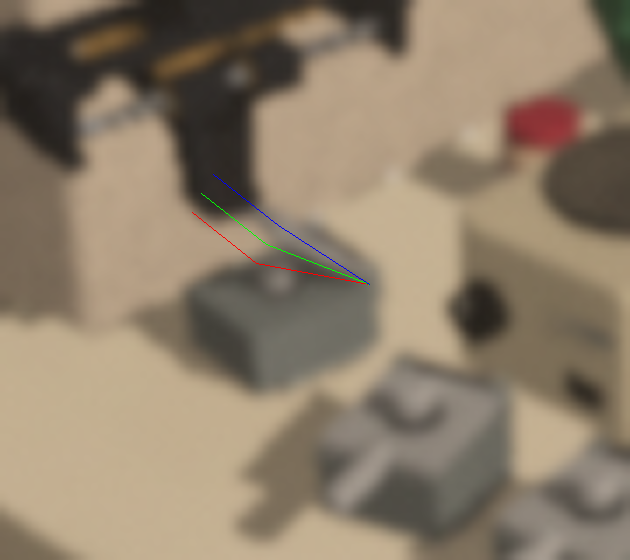

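```bash
python3 -c "
from cell import finish_job; print(finish_job())"
```

```text
the job is handed in; nothing more can be done
None
```

The loose bolt is the one nearest the tall cabinet (left anchor as seen from the robot). I lifted its cap to about 0.8 rad (stop at 1.3), and the arm is still holding it up. I handed the job in at about 15.7 s of the 51 s allowed.

**Taps:** The middle and right bolts stayed at about 54.5 mm height under 35 N and 27 N, so both are tight. The left bolt sank from 55 mm to 47.7 mm, about 7.3 mm, with all caps still shut.

**How the cap is held:** The cap is held by the closed fingers pressing sideways on its tongue, with friction carrying its weight. I did not take a pinch grip because the gripper body would have hit the cabinet wall beside that anchor.

**Last checks:**
- The pose and the side force (about 30 N) did not change over the last 0.7 s.
- The cap angle of about 0.8 rad is an estimate: I compared the picture with a projected model of the cap.
- The last top view shows the other two caps shut. The spanner, cast and jar look untouched, but I checked that by eye and did not measure it.

**Possible concern:** On the way to the left bolt, the last joint briefly read -2.88 rad, which is the end of its range. No error was reported then.

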